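Press a glued patch with the pedal press

TASK

Lay the wooden rail flat on the press bed with its round glued patch centred under the press pad, and turn the dial on the press head until its pointer stands at the zero mark (these two in either order). Then press the pedal right down to its stop, hold it down for two seconds so that the pad presses the patch, and let it come back up, leaving the rail in the press and the dial at zero. Do not shift the chisel, glue bottle or mallet.

Things in the scene. Friction and masses are not known exactly. Their poses are not given: they have to be found in the camera images.
- press: Grey C-frame press fixed to the bench, base 300 x 250 x 12 mm. Origin on the bench under the bed's middle; x points away from the robot, y left. Bed: dark steel block 200 (x) x 80 (y) mm about the origin, top at z = 30. Back stop at the bed's far end: face at x = 80, 25 mm high. Head overhead: x 15 to 150, 70 wide, z 100 to 150, carried by a column at x 100 to 150. Pedal on the right (y = -125).
- press_bed (a point): Point on the bed's top exactly below the pad's axis (x = 40, y = 0, z = 30 mm in the press frame); the patch belongs here. With the rail straight along the press's x and its end against the back stop, the patch lies here.
- press_pad: Round rubber pad, 50 mm diameter, 12 mm thick, under the press head (press x = 40, y = 0); origin at the centre of its underside, 36 mm above the bed at rest. The pedal drives it straight down about 20 mm; with the rail in place it meets the rail after 16 mm and then presses on it by its own spring.
- rail: Loose wooden rail, 200 x 45 x 20 mm (x, y, z), 0.12 kg; origin at the centre of its underside, x along its length towards the end with the patch. The only bar of this size with a round dark wood patch let into its top.
- rail_patch (a point): Centre of the round glued patch (26 mm diameter, flush) on the rail's top, 60 mm from the rail's middle along its x, 40 mm from its end.
- dial (a joint): Turn of the dial knob in rad about the vertical: 0 when its pointer stands at the zero mark, positive anticlockwise seen from above; turns freely with light friction from -1.6 to 1.6. It starts well to the positive side.
- dial_grip (a point): Point on the dial knob's axis at the height to grip (TCP). The dial lies on top of the press head. The knob has an upright black bar 56 mm long, 16 mm wide, 30 mm high, its top 8 mm above this point, on a disc of 60 mm diameter whose top is 22 mm below it. The point's -x axis runs along the bar to the pointer.
- dial_pointer (a point): Tip of the steel pointer, 42 mm from the dial's axis.
- dial_zero (a point): The zero mark: the one broad black tick (8 mm wide, 15 mm long; the others are thin) at the rim of the white dial face (100 mm diameter), on the side towards the pedal end of the press (press -x); this point is 40 mm from the dial's axis.
- pedal (a joint): Angle of the pedal in rad: 0 released (up), 0.28 at its stop (plate level). A spring returns it; it takes about 10 to 15 N at the tread to reach the stop.
- pedal_tread (a point): Middle of the rubber tread on top of the pedal, where to press. Pedal: steel plate 180 x 90 mm, hinged at its far end 150 mm from here along press +x, at 30 mm height; its free end, 30 mm from here towards press -x, stands 50 mm higher when released. At the stop this point is about 37 mm above the bench.
- chisel: Wood chisel, 245 mm long, lying beside the rail, wooden handle 28 mm thick to its -x; origin under the middle. Leave it alone.
- glue_bottle: White glue bottle standing upright, 64 mm diameter, 170 mm high; origin under its centre. Leave it alone.
- mallet: Wooden carpenter's mallet lying on the bench, head 70 x 120 x 75 mm, 255 mm long in all; origin under the middle of its length. Leave it alone.
Things that resemble listed ones, but are neither listed nor needed, are in the scene too. Leave any pink, turquoise or yellow look-alike of the rail alone.

How it is judged (in metres and radians):
On the way, in this order (a step that is already met when the one before it is completed fails the run):
1. rail flat on the bed with its patch within 13 mm of the pad's axis, and the dial within 0.12 rad of zero, the pedal still up (horizontal distance between rail_patch and press_bed below 0.013 m and z of rail in the frame of press between 0.026 and 0.034 m and angle between rail's own z axis and vertical below 0.06 rad and value of joint dial between -0.12 and 0.12 rad and value of joint pedal below 0.1 rad), for 0.2 s.
2. pedal held at its stop (past 0.255 rad) for 1.2 s, the pad pressing on the rail, rail and dial still in place (value of joint pedal above 0.255 rad and contact force between press_pad and rail above 2 N and horizontal distance between rail_patch and press_bed below 0.013 m and z of rail in the frame of press between 0.026 and 0.034 m and angle between rail's own z axis and vertical below 0.06 rad and value of joint dial between -0.12 and 0.12 rad), for 1.2 s.
At the end, for the whole second after the job is handed in: The pedal is back up (under 0.03 rad), the rail lies still and flat on the bed with its patch within 13 mm of the point below the pad's axis, and the dial stands within 0.12 rad of zero (horizontal distance between rail_patch and press_bed below 0.013 m and z of rail in the frame of press between 0.026 and 0.034 m and angle between rail's own z axis and vertical below 0.06 rad and value of joint dial between -0.12 and 0.12 rad and value of joint pedal below 0.03 rad and linear speed of rail below 0.02 m/s); the robot touches nothing.
It fails at once if the chisel is shifted by more than 40 mm (distance of chisel from where it was at the start of the episode above 0.04 m).
It fails at once if the glue bottle is shifted by more than 40 mm (distance of glue_bottle from where it was at the start of the episode above 0.04 m).
It fails at once if the mallet is shifted by more than 40 mm (distance of mallet from where it was at the start of the episode above 0.04 m).
It also fails if it takes over 72 s, if anything falls off the work surface, if the arm or the gripper's body presses on something with over 40 N, if the wrist force passes 120 N, or if a joint passes its speed limit or range.

ROBOT

A 6-joint arm with a two-finger parallel gripper is mounted at the origin on the work surface. World frame = base frame: x ahead of the robot, y to its left, z up, the work surface at z = 0. Lengths are in m, angles in degrees, forces in N, time in s.
With the tool pointing down it reaches from about 0.275 to 0.725 m from the base axis. Payload 5.6 kg.
Tool frame: the origin (TCP) lies between the finger pads, 19 mm behind the fingertips; this is the grasp point; z points along the fingers, y is the line along which they close (so a half turn about z gives the same grasp; the last joint's range is limited). The gripper opens to 85 mm and grips with 20 to 120 N. Pads are 22 mm wide; open, the fingers measure 114 mm over their backs; the gripper's body (76 mm by 85 mm) begins 54 mm behind the grasp point. The pads swing forward as they close: fully open they stand 13 mm farther back than shut.
Start: joints at [16.306, 14.616, 6.199, 0, -81.583, -16.306], TCP at [0.55, 0, 0.25] pointing down, gripper open.
Joint ranges: [-168.99, 168.99], [-69.2, 112.95], [-62.41, 85.93], [-164.36, 98.24], [-168.68, -3.75], [-174.98, 174.98]. Speed limits (degrees/s): [147.25, 147.25, 180, 180, 180, 180].

INTERFACE

Orientations are given as a 3x3 rotation matrix whose columns are the frame's x, y, z axes.
In Python, from station import arm, vision gives the robot as it stands.
- The arm moves only by the tool drive_tool, never from a script. Its argument "plan" is text: rows parted by semicolons, each of 7 numbers parted by spaces: the turn, a rotation vector about the tool's x, y, z in degrees, then the shift along the tool's x, y, z in m, then the finger opening in m, from 0 to 0.0854. A call has 1 to 12 rows; each row is the pose to reach, as a shift and turn from the pose commanded when the call began, along the tool's axes at that moment; what a row does not reach only later rows make up. A row lasts 1/10 s, in which the tool goes at most 50 mm and 8.59 degrees, less where a joint would pass 70% of its speed; a pose out of reach is approached as far as the arm can. A call with a gripper value outside its range is refused whole. The fingers move at their own pace and stop on an object; "squeeze" is the grip in N (left out, the last holds). Time passes only in rows, so rows that repeat a pose let the fingers close. It gives the time, the measured TCP pose, the force, the opening and the grip force at its end, in the units of the state.
- arm.sense(): the state, without advancing time (a new reading comes with each control period).
- vision.capture(name): name is "scene" or "side" or "wrist"; returns (picture, depth): 384x512x3 uint8, blue, green, red; 384x512 float32, m along the optical axis (not along the pixel's ray), 0 where there is no reading.
- vision.camera_info(name): a dict with "fx", "fy", "cx", "cy" (pixels), "xyz" and "rotation" of the camera in the world. Camera axes: x right, y down, z forward; pixel columns grow to the right and rows downward; lengths in m; the calibration is good to about 2 mm. A picture is of the moment at which its call begins: read the wrist's pose just before it. camera_info takes no time and is no camera call; for the wrist camera it gives the pose at the moment of the call.
- arm.sign_off(): hands the job in; it is judged then, once.
The state is a dict: "time": time; "joint_positions": joint angles; "joint_vel": joint speeds; "joint_efforts": joint torques, N m; "tcp_pos": TCP position; "ee_rot": TCP orientation; "contact_force": force on the tool from outside, world axes, zero at the start; "torque": the same for the moment, N m; "width": finger opening in m; "grasp_force": force on a finger pad.
Only numpy, scipy, OpenCV 4.12 (cv2) and the standard library are available. Lean on these libraries where they do the work, as an engineer would, in place of code of your own. Each camera call takes 0.05 s, during which the arm holds its last target. There are 200 camera calls.

## Working session

There is one attempt and no reset: what is moved stays moved. The work goes in short steps, Python scripts to look and compute and a tool call to move; the robot and the scene stay as the last step left them, time stands still between calls to the robot, and variables do not carry over. Pictures are saved under pics/ and viewed, at most 10 in all, crops included, and the job is handed in when it is done.

Besides the shell and the picture viewer there is one more tool, called after "Emit:" as name(argument=value, ...), one argument or row to a line, values as JSON. drive_tool: Moves the arm, as the interface text tells. Its arguments: {"type":"object","properties":{"plan":{"type":"string"},"squeeze":{"type":"number"}},"required":["plan"]}

```bash
mkdir -p pics; ls
python3 - <<'E'
from station import arm, vision
import cv2,numpy as np
for n in ("scene","side"):
    p,d=vision.capture(n); cv2.imwrite(f"pics/{n}0.png",p); np.savez(f"pics/{n}0.npz",p=p,d=d)
    i=vision.camera_info(n); print(n,i)
s=arm.sense(); print(s["time"],s["tcp_pos"],s["ee_rot"])
E
```

```text
pics
scene {'fx': 489.98514167776136, 'fy': 489.98514167776136, 'cx': 266.6807817621278, 'cy': 197.6794003819837, 'xyz': array([1.49858127, 0.03621214, 1.47750387]), 'rotation': array([[-0.03742296,  0.8158997 , -0.57698112],
       [ 0.99926413,  0.02569484, -0.02847755],
       [-0.00840939, -0.57762225, -0.81626088]])}
side {'fx': 354.16885485969175, 'fy': 354.16885485969175, 'cx': 257.0689518652253, 'cy': 184.7503562386209, 'xyz': array([ 0.43141497, -0.78185374,  1.00222945]), 'rotation': array([[ 0.98865162, -0.12316881,  0.08600828],
       [-0.14906275, -0.73318143,  0.66349475],
       [-0.01866218, -0.66878579, -0.74322089]])}
0.1 [5.49578256e-01 4.21873433e-05 2.49179193e-01] [[-7.19421216e-06 -9.99998482e-01 -1.74219701e-03]
 [-9.99999995e-01  7.37092336e-06 -1.01423691e-04]
 [ 1.01436379e-04  1.74219627e-03 -9.99998477e-01]]
```

View pics/scene0.png

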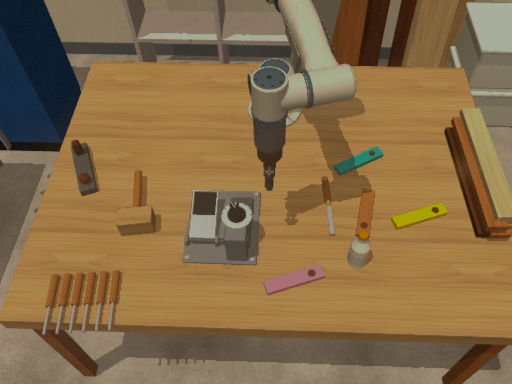

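View pics/side0.png

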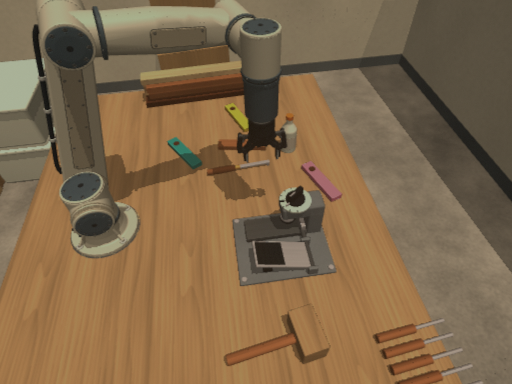

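Run:
```python
import cv2,numpy as np
p=cv2.imread("pics/scene0.png");q=cv2.imread("pics/side0.png")
r=lambda a,s:cv2.resize(a,s,interpolation=cv2.INTER_CUBIC)
a=r(p[180:270,175:275],(400,360)); b=r(p[170:270,310:400],(360,400))
c=r(q[180:290,225:345],(400,366)); e=r(q[105:185,200:310],(400,290))
o=np.zeros((600,800,3),np.uint8)
o[:300,:400]=r(p[185:265,180:270],(400,300));o[:300,400:]=r(p[170:270,310:400],(400,300))
o[300:,:400]=r(q[180:285,230:340],(400,300));o[300:,400:]=r(q[105:180,200:310],(400,300))
cv2.imwrite("pics/c1.png",o)
```

```text
(no output)
```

View pics/c1.png

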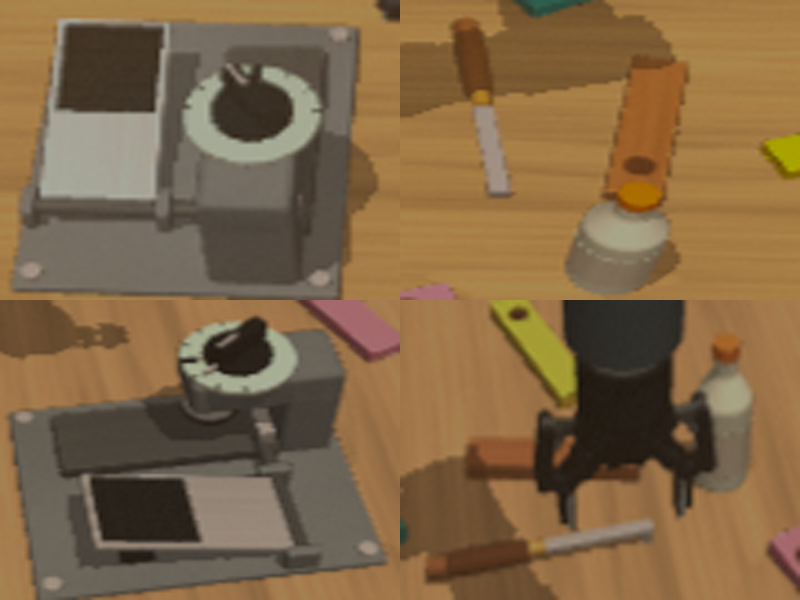

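```bash
cat > h.py <<'E'
import cv2,numpy as np
from station import arm,vision
def cloud(d,i):
    v,u=np.indices(d.shape); P=np.stack([(u-i["cx"])/i["fx"]*d,(v-i["cy"])/i["fy"]*d,d],-1)
    W=P@np.array(i["rotation"]).T+i["xyz"]; W[d==0]=np.nan; return W
def ray(uv,i,z):
    u=np.atleast_2d(uv).astype(float); r=np.stack([(u[:,0]-i["cx"])/i["fx"],(u[:,1]-i["cy"])/i["fy"],np.ones(len(u))],-1)@np.array(i["rotation"]).T
    return i["xyz"]+r*((z-i["xyz"][2])/r[:,2])[:,None]
def rect(P):
    r=cv2.minAreaRect(P[:,:2].astype(np.float32)*1000); return np.round(r[0],1),np.round(r[1],1),round(r[2],2)
E
python3 - <<'E'
from h import *
W={}
for n in ("scene","side"):
    f=np.load(f"pics/{n}0.npz"); i=vision.camera_info(n); W[n]=cloud(f["d"],i); p=f["p"]
    h=cv2.cvtColor(p,cv2.COLOR_BGR2HSV)
    box=(slice(180,275),slice(175,275)) if n=="scene" else (slice(180,290),slice(225,340))
    w=W[n][box]; hh=h[box]
    g=(hh[...,1]<70)
    m=g&(w[...,2]>.006)&(w[...,2]<.018); print(n,"base",m.sum(),rect(w[m]))
    m=(w[...,2]>.14)&(hh[...,2]>150)&(hh[...,1]<60); print("dial face",m.sum(),np.nanmedian(w[m],0),rect(w[m]))
    m=(w[...,2]>.175); print("bar top",m.sum(),np.nanmean(w[m],0), np.nanmax(w[...,2]), rect(w[m]) if m.any() else 0)
    m=(w[...,2]>.142); print("head+dial",m.sum(),rect(w[m]))
    bx=(slice(185,240),slice(352,378)) if n=="scene" else (slice(130,160),slice(215,268))
    w=W[n][bx]; hh=h[bx]; pp=p[bx].astype(int)
    m=(hh[...,0]<13)&(hh[...,1]>120)&(w[...,2]>.012)&(w[...,2]<.03); print("rail",m.sum(),rect(w[m]),np.nanmedian(w[m],0))
    if n=="scene":
        m=(hh[...,2]<110)&(w[...,2]<.03)&(w[...,2]>.012); print("patch",np.argwhere(m).mean(0)+[185,352],np.nanmean(w[m],0),m.sum())
    bx=(slice(232,266),slice(345,375)) if n=="scene" else (slice(115,155),slice(275,300))
    w=W[n][bx]; m=(w[...,2]>.04)&(w[...,2]<.2); print("bottle",rect(w[m]),np.nanmax(w[m],0))
    bx=(slice(175,237),slice(315,340)) if n=="scene" else (slice(155,178),slice(203,273))
    w=W[n][bx]; m=(w[...,2]>.006)&(w[...,2]<.05); print("chisel",rect(w[m]))
E
```

```text
scene base 1733 (array([ 585.4, -165. ]), array([246.7, 302.9]), 89.7)
dial face 303 [ 0.64957336 -0.09906479  0.15735134] (array([ 634.4, -104.7]), array([97.3, 93.7]), 4.14)
bar top 196 [ 0.62941955 -0.05981369  0.23719214] 0.33139809505678697 (array([630. , -54.8]), array([ 54.1, 141.1]), 8.46)
head+dial 1033 (array([660.3, -76.7]), array([162.5, 144.9]), 83.47)
rail 14 (array([574.6, 329.2]), array([12.7, 22. ]), 13.75) [0.57398981 0.32882845 0.02124561]
patch [221.375  362.9375] [0.55967494 0.32733763 0.02129066] 32
bottle (array([708.6, 293.9]), array([64.3, 59.3]), 80.19) [0.73881253 0.32623961 0.18395064]
chisel (array([483.6, 206.2]), array([ 89.4, 267.2]), 88.92)
side base 2553 (array([ 583.8, -167.1]), array([248. , 295.6]), 89.51)
dial face 254 [ 0.63541616 -0.12272324  0.15697823] (array([ 634.5, -108.1]), array([91.6, 95.1]), 63.23)
bar top 127 [ 0.63582528 -0.10973719  0.19096681] 0.19907206783968123 (array([ 637.6, -106.3]), array([56.9, 16.1]), 37.83)
head+dial 922 (array([ 656.6, -101.8]), array([138.7, 100.2]), 9.75)
rail 165 (array([514.6, 334.7]), array([ 44.5, 190.9]), 78.37) [0.466168   0.34343673 0.02029462]
bottle (array([702.6, 282.2]), array([40.6, 61.4]), 75.3) [0.73667118 0.30926905 0.1743216 ]
chisel (array([487.5, 205.2]), array([ 83.8, 246.5]), 86.23)
```

Run:
```python
from h import *
i=vision.camera_info("wrist"); p,d=vision.capture("wrist"); cv2.imwrite("pics/w0.png",p); np.savez("pics/w0.npz",p=p,d=d); print(i,arm.sense()["tcp_pos"])
W=cloud(d,i); print(W[10,10],W[10,500],W[370,10],W[370,500])
```

```text
{'fx': 346.36076597242965, 'fy': 346.36076597242965, 'cx': 259.83577707174095, 'cy': 191.62095969780916, 'xyz': array([ 0.54980477, -0.0759107 ,  0.37317438]), 'rotation': array([[-9.99999039e-01,  4.49677821e-04, -1.31142167e-03],
       [ 3.81325995e-05,  9.54498996e-01,  2.98214126e-01],
       [ 1.38585094e-03,  2.98213790e-01, -9.54498096e-01]])} [5.49676242e-01 5.04092254e-05 2.49305836e-01]
[ 0.69503678 -0.11673469  0.14882537] [ 3.16279766e-01 -1.43880569e-01  2.03893394e-04] [ 0.61100757 -0.00879982  0.30503085] [ 0.48665524 -0.00409138  0.30043322]
```

View pics/w0.png

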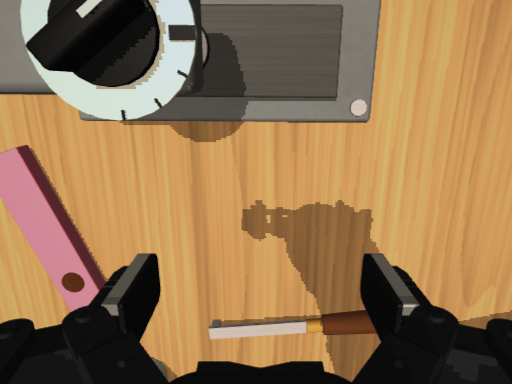

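Emit:
drive_tool(
  plan="0 0 52 0.106 -0.085 -0.08 0.0854; 0 0 52 0.106 -0.085 -0.08 0.0854; 0 0 52 0.106 -0.085 -0.08 0.0854; 0 0 52 0.106 -0.085 -0.08 0.0854; 0 0 52 0.106 -0.085 -0.08 0.0854; 0 0 52 0.106 -0.085 -0.08 0.0854; 0 0 52 0.106 -0.085 -0.08 0.0854; 0 0 52 0.106 -0.085 -0.08 0.0854; 0 0 52 0.106 -0.085 -0.08 0.0854",
)

```text
time: 1.05
tcp_pos: [0.6349, -0.1058, 0.3299]
ee_rot: [[-0.786, -0.618, -0.0], [-0.618, 0.786, -0.0], [0.0, 0.0, -1.0]]
contact_force: [0.6, 0.5, 0.1]
width: 0.0857
grasp_force: 0.0
```

Run:
```python
from h import *
i=vision.camera_info("wrist"); p,d=vision.capture("wrist"); cv2.imwrite("pics/w1.png",p); np.savez("pics/w1.npz",p=p,d=d,**i); s=arm.sense(); print(i["xyz"],s["tcp_pos"],s["ee_rot"],s["joint_positions"])
W=cloud(d,i);h=cv2.cvtColor(p,cv2.COLOR_BGR2HSV)
m=(W[...,2]>.192)&(W[...,2]<.206)&(h[...,2]<90)
l,L,st,c=cv2.connectedComponentsWithStats(m.astype(np.uint8))
for k in range(1,l):
    if st[k,4]>300: w=W[L==k]; print("bar?",st[k],np.mean(w,0),rect(w))
m=(W[...,2]>.145)&(W[...,2]<.165)&(h[...,2]>140)&(h[...,1]<60); print("face",rect(W[m]),np.median(W[m],0))
hull=cv2.convexHull(np.float32(W[m][:,:2])*1000); print(cv2.minEnclosingCircle(hull))
```

```text
[ 0.57510097 -0.15274217  0.45388   ] [ 0.63491791 -0.10580099  0.32998804] [[-7.86413631e-01 -6.17700246e-01 -8.30401014e-05]
 [-6.17700250e-01  7.86413631e-01  3.58634360e-05]
 [ 4.31510145e-05  7.94973864e-05 -9.99999996e-01]] [ 4.41706004e+00  2.59936798e+01  3.41939153e+01 -2.44012691e-03
 -9.82048210e+01 -5.62690199e+01]
bar? [ 250  152   22   69 1150] [ 0.63709363 -0.10398731  0.19473727] (array([ 636.3, -104.6]), array([55.9, 15.9]), 36.65)
face (array([ 652.6, -104.3]), array([130.9,  98.9]), 0.92) [ 0.65084656 -0.11062273  0.15576982]
((654.9052124023438, -106.16578674316406), 68.00353240966797)
```

View pics/w1.png

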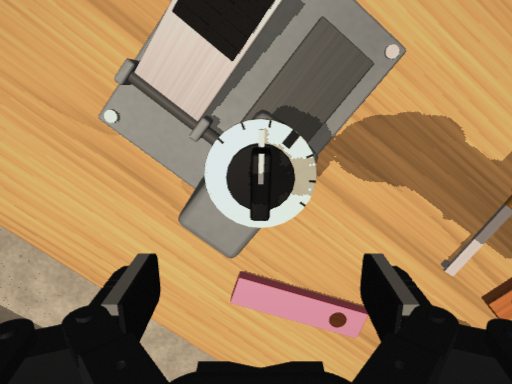

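Run:
```python
from h import *
f=np.load("pics/w1.npz"); p=f["p"];d=f["d"];i={k:f[k] for k in("fx","fy","cx","cy","xyz","rotation")}
W=cloud(d,i);h=cv2.cvtColor(p,cv2.COLOR_BGR2HSV)
c=np.array([.6363,-.1046])
g=cv2.cvtColor(p,cv2.COLOR_BGR2GRAY)
m=np.zeros(g.shape,bool);m[128:152,280:302]=g[128:152,280:302]<80
uv=np.argwhere(m)[:,::-1]; T=ray(uv,i,.156)[:,:2].mean(0); print("tick",T*1000,m.sum(),"dir from c",np.degrees(np.arctan2(*(T-c)[::-1])))
for z in (.145,.15,.185,.195):pass
m=(W[...,2]>.185)&(h[...,2]<90)&(W[...,2]<.21);print("bar z pct",np.percentile(W[m][:,2],[5,50,95]))
w=W[110:170,255:270];k=(h[110:170,255:270,2]>120); 
u=np.argwhere((g[120:190,255:270]>100)); 
print("pointer z", np.nanmedian(W[128:145,259:265],(0,1)), W[165,262])
# bed, base, head
m=(W[...,2]>.024)&(W[...,2]<.036)&(h[...,1]<60)&(g<120); m=cv2.morphologyEx(m.astype(np.uint8),cv2.MORPH_OPEN,np.ones((5,5)))
l,L,st,_=cv2.connectedComponentsWithStats(m)
for k in range(1,l):
    if st[k,4]>600: print("bed",st[k],rect(W[L==k]),np.median(W[L==k],0)[2])
for z0,z1,n in((.006,.018,"base"),(.14,.152,"head")):
    m=((W[...,2]>z0)&(W[...,2]<z1)&(h[...,1]<60)).astype(np.uint8); m=cv2.morphologyEx(m,cv2.MORPH_OPEN,np.ones((3,3)))
    l,L,st,_=cv2.connectedComponentsWithStats(m)
    for k in range(1,l):
        if st[k,4]>600: print(n,st[k],rect(W[L==k]),np.median(W[L==k],0)[2])
# bolts
for b in((111,116),(392,51)):print("bolt",ray([b],i,.012)*1000)
# tread from scene/side
for n in("scene","side"):
    q=np.load(f"pics/{n}0.npz");Ws=cloud(q["d"],vision.camera_info(n));gs=cv2.cvtColor(q["p"],cv2.COLOR_BGR2GRAY)
    bx=(slice(188,218),slice(190,220)) if n=="scene" else (slice(235,275),slice(245,290))
    w=Ws[bx];m=(gs[bx]<60)&(w[...,2]>.04);print("tread",m.sum(),rect(w[m]),np.mean(w[m],0))
```

```text
tick [ 592.47296843 -103.61028845] 196 dir from c 178.70635412852445
bar z pct [0.19248697 0.19478761 0.19602718]
pointer z [ 0.60715481 -0.12574077  0.16484735] [ 0.62067925 -0.11471705  0.19595535]
bed [ 245   18  127  119 7258] (array([ 546.9, -103.9]), array([ 80.2, 142.9]), 89.71) 0.030035273833824344
base [  204     0   201   154 10125] (array([ 545.8, -113.6]), array([218.7, 149.5]), 0.23) 0.012026643156661465
base [  99   84  112  103 5195] (array([ 702.8, -213.8]), array([148.7,  62.1]), 89.96) 0.012070728539824882
base [444 205  68  70 915] (array([552.1, 213.5]), array([117.7,  18.3]), 5.26) 0.016465252408442155
head [ 179  184   79   74 2559] (array([ 700.4, -105.6]), array([69.6, 46.6]), 87.55) 0.149832744681745
bolt [[ 720.72820269 -274.96668962   12.        ]]
bolt [[449.26966413 -52.09972556  12.        ]]
tread 440 (array([ 535. , -228.1]), array([81.4, 72.5]), 2.42) [ 0.53585136 -0.22876418  0.07463077]
tread 540 (array([ 533.6, -231.1]), array([75.3, 79. ]), 88.36) [ 0.53269529 -0.23232623  0.0751867 ]
```

Emit:
drive_tool(
  plan="0 0 1.5 -0.002 0 0.03 0.0854; 0 0 1.5 -0.002 0 0.065 0.0854; 0 0 1.5 -0.002 0 0.10 0.0854; 0 0 1.5 -0.002 0 0.12 0.0854; 0 0 1.5 -0.002 0 0.135 0.0854; 0 0 1.5 -0.002 0 0.141 0.0854; 0 0 1.5 -0.002 0 0.141 0.04; 0 0 1.5 -0.002 0 0.141 0.01; 0 0 1.5 -0.002 0 0.141 0.01; 0 0 1.5 -0.002 0 0.141 0.01; 0 0 1.5 -0.002 0 0.141 0.01",
  squeeze=25,
)

```text
time: 2.2
tcp_pos: [0.6365, -0.1044, 0.1897]
ee_rot: [[-0.804, -0.595, 0.001], [-0.595, 0.804, 0.001], [-0.001, 0.0, -1.0]]
contact_force: [-0.7, -0.2, 0.0]
width: 0.0154
grasp_force: 27.8
```

Emit:
drive_tool(
  plan="0 0 7 0 0 0 0.01; 0 0 14 0 0 0 0.01; 0 0 21 0 0 0 0.01; 0 0 28 0 0 0 0.01; 0 0 34 0 0 0 0.01; 0 0 37 0 0 0 0.01; 0 0 37 0 0 0 0.01; 0 0 37 0 0 0 0.0854; 0 0 37 0 0 0 0.0854; 0 0 37 0 0 0 0.0854; 0 0 37 0 0 -0.03 0.0854; 0 0 37 0 0 -0.07 0.0854",
)

```text
time: 3.4
tcp_pos: [0.6354, -0.1047, 0.2572]
ee_rot: [[-1.0, 0.008, -0.006], [0.008, 1.0, 0.0], [0.006, 0.0, -1.0]]
contact_force: [0.3, -0.2, 0.6]
width: 0.0848
grasp_force: 0.0
```

Emit:
drive_tool(
  plan="0 0 0 0.03 0 -0.04 0.0854; 0 0 0 0.06 0 -0.04 0.0854; 0 0 0 0.06 0 -0.04 0.0854",
)

```text
time: 3.7
tcp_pos: [0.5746, -0.1045, 0.3017]
ee_rot: [[-1.0, 0.008, 0.004], [0.008, 1.0, 0.0], [-0.004, 0.0, -1.0]]
contact_force: [0.9, -0.6, 0.2]
width: 0.0853
grasp_force: 0.0
```

Run:
```python
from h import *
i=vision.camera_info("wrist"); p,d=vision.capture("wrist"); cv2.imwrite("pics/w2.png",p); s=arm.sense(); print(s["tcp_pos"],s["ee_rot"],s["joint_positions"])
W=cloud(d,i);h=cv2.cvtColor(p,cv2.COLOR_BGR2HSV);g=cv2.cvtColor(p,cv2.COLOR_BGR2GRAY)
m=((W[...,2]>.192)&(W[...,2]<.206)&(h[...,2]<90)).astype(np.uint8)
l,L,st,c=cv2.connectedComponentsWithStats(m)
for k in range(1,l):
    if st[k,4]>300: print("bar?",st[k],rect(W[L==k]))
m=((W[...,2]>.024)&(W[...,2]<.036)&(h[...,1]<60)&(g<120)).astype(np.uint8); m=cv2.morphologyEx(m,cv2.MORPH_OPEN,np.ones((5,5)))
l,L,st,_=cv2.connectedComponentsWithStats(m)
for k in range(1,l):
    if st[k,4]>600: print("bed",st[k],rect(W[L==k]))
```

```text
[ 0.57559586 -0.10433137  0.30035725] [[-9.99962262e-01  8.39988990e-03  2.21708750e-03]
 [ 8.40046785e-03  9.99964684e-01  2.51494034e-04]
 [-2.21489668e-03  2.70109116e-04 -9.99997511e-01]] [ 5.02841616e+00  1.82044302e+01  1.83369773e+01 -3.21995667e-03
 -9.00047431e+01 -9.55097211e+01]
bar? [ 250  238   22   67 1159] (array([ 635.9, -104.4]), array([15.8, 56.3]), 89.03)
bed [ 224   60   73  124 8294] (array([ 544.2, -103.8]), array([ 79.4, 137.6]), 89.71)
```

View pics/w2.png

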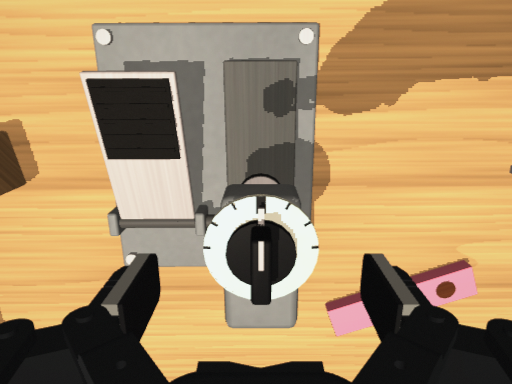

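Emit:
drive_tool(
  plan="0 0 11.5 0.125 0.45 0.05 0.0854; 0 0 11.5 0.125 0.45 0.05 0.0854; 0 0 11.5 0.125 0.45 0.05 0.0854; 0 0 11.5 0.125 0.45 0.05 0.0854; 0 0 11.5 0.125 0.45 0.05 0.0854; 0 0 11.5 0.125 0.45 0.05 0.0854; 0 0 11.5 0.125 0.45 0.05 0.0854; 0 0 11.5 0.125 0.45 0.05 0.0854; 0 0 11.5 0.125 0.45 0.05 0.0854; 0 0 11.5 0.125 0.45 0.05 0.0854; 0 0 11.5 0.125 0.45 0.05 0.0854; 0 0 11.5 0.125 0.45 0.05 0.0854",
)

```text
time: 4.95
tcp_pos: [0.4555, 0.3473, 0.2479]
ee_rot: [[-0.978, 0.207, -0.001], [0.207, 0.978, -0.002], [0.001, -0.002, -1.0]]
contact_force: [-0.2, -0.7, 0.7]
width: 0.0853
grasp_force: 0.0
```

```bash
cat > rail.py <<'E'
from h import *
i=vision.camera_info("wrist"); p,d=vision.capture("wrist"); cv2.imwrite("pics/w3.png",p); s=arm.sense(); print(s["tcp_pos"],s["ee_rot"],s["joint_positions"])
W=cloud(d,i);h=cv2.cvtColor(p,cv2.COLOR_BGR2HSV)
m=((W[...,2]>.015)&(W[...,2]<.026)).astype(np.uint8); m=cv2.morphologyEx(m,cv2.MORPH_OPEN,np.ones((3,3)))
l,L,st,_=cv2.connectedComponentsWithStats(m)
for k in range(1,l):
    if st[k,4]>1000:
        w=W[L==k]; print(st[k],rect(w),np.median(w,0),np.median(h[L==k],0))
        q=(L==k)&(h[...,2]<.6*np.median(h[L==k][:,2]));print("dark",q.sum(),W[q].mean(0) if q.any() else 0)
E
python3 rail.py
```

```text
[0.45587561 0.34659118 0.24840735] [[-9.78161638e-01  2.07845082e-01 -4.82487226e-04]
 [ 2.07845497e-01  9.78161058e-01 -1.09216466e-03]
 [ 2.44949163e-04 -1.16859637e-03 -9.99999287e-01]] [ 5.28960115e+01  1.72758647e+01  9.58413438e+00  1.58425299e-02
 -8.23748543e+01 -1.54894238e+02]
[ 113    0  100   68 3709] (array([304.2, 285.9]), array([45.2, 88.4]), 30.67) [0.30999086 0.27705948 0.01996169] [ 84. 191. 168.]
dark 112 [0.32186453 0.2993972  0.01737248]
[  86   99  102  209 2987] (array([487.4, 211.4]), array([250.3,  25.5]), 5.61) [0.47265658 0.21235742 0.01850962] [ 15. 182. 157.]
dark 335 [0.42278907 0.21546777 0.01789321]
[ 243  122   44  174 7134] (array([516.9, 340.4]), array([ 45. , 200.6]), 79.38) [0.50517056 0.34242213 0.02006696] [ 11. 183. 188.]
dark 366 [0.5656425  0.33155245 0.02038359]
[ 351  126  161  122 6910] (array([526.5, 523.9]), array([ 46.2, 183.7]), 20.39) [0.52508179 0.52420494 0.02009867] [ 32. 196. 209.]
dark 817 [0.50313611 0.56065608 0.01925662]
```

View pics/w3.png

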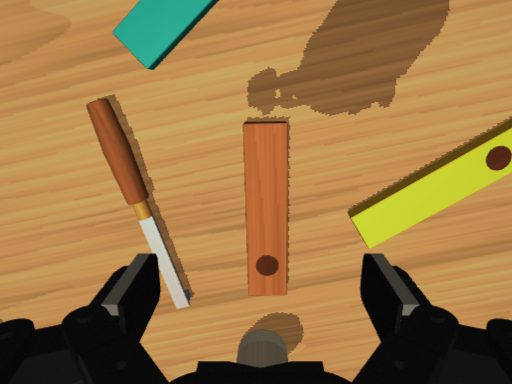

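Emit:
drive_tool(
  plan="0 0 -1.4 0.004 0.005 0.05 0.0854; 0 0 -1.4 0.004 0.005 0.10 0.0854; 0 0 -1.4 0.004 0.005 0.145 0.0854; 0 0 -1.4 0.004 0.005 0.18 0.0854; 0 0 -1.4 0.004 0.005 0.205 0.0854; 0 0 -1.4 0.004 0.005 0.22 0.0854; 0 0 -1.4 0.004 0.005 0.226 0.0854; 0 0 -1.4 0.004 0.005 0.226 0.06; 0 0 -1.4 0.004 0.005 0.226 0.03; 0 0 -1.4 0.004 0.005 0.226 0.03; 0 0 -1.4 0.004 0.005 0.226 0.03; 0 0 -1.4 0.004 0.005 0.226 0.03",
  squeeze=60,
)

```text
time: 6.2
tcp_pos: [0.4535, 0.3534, 0.0247]
ee_rot: [[-0.983, 0.183, 0.002], [0.183, 0.983, 0.002], [-0.002, 0.002, -1.0]]
contact_force: [-0.7, -0.0, 6.0]
width: 0.0434
grasp_force: 63.1
```

Emit:
drive_tool(
  plan="0 0 0 0 0 -0.02 0.03; 0 0 0 0 0 -0.06 0.03; 0 0 -2 -0.004 -0.04 -0.10 0.03; 0 0 -4 -0.009 -0.085 -0.125 0.03; 0 0 -6 -0.013 -0.13 -0.125 0.03; 0 0 -8 -0.017 -0.175 -0.125 0.03; 0 0 -10.2 -0.02 -0.22 -0.125 0.03; 0 0 -10.2 -0.024 -0.265 -0.125 0.03; 0 0 -10.2 -0.027 -0.31 -0.125 0.03; 0 0 -10.2 -0.03 -0.355 -0.125 0.03; 0 0 -10.2 -0.031 -0.40 -0.125 0.03; 0 0 -10.2 -0.031 -0.44 -0.125 0.03",
)

```text
time: 7.4
tcp_pos: [0.4012, -0.0873, 0.1482]
ee_rot: [[-1.0, 0.007, 0.0], [0.007, 1.0, 0.0], [-0.0, 0.0, -1.0]]
contact_force: [1.0, 0.2, -1.3]
width: 0.0436
grasp_force: 62.2
```

Emit:
drive_tool(
  plan="0 0 0 0 -0.018 0.03 0.03; 0 0 0 0 -0.018 0.06 0.03; 0 0 0 0 -0.018 0.06 0.03; 0 0 0 0 -0.018 0.06 0.03",
)

```text
time: 7.8
tcp_pos: [0.402, -0.1037, 0.0885]
ee_rot: [[-1.0, 0.007, -0.001], [0.007, 1.0, -0.001], [0.001, -0.001, -1.0]]
contact_force: [1.2, 0.4, -0.3]
width: 0.0436
grasp_force: 62.2
```

```bash
cat > chk.py <<'E'
from h import *
import sys
s=arm.sense(); print(s["tcp_pos"],s["ee_rot"][:,0],s["ee_rot"][:,1])
z0,z1=map(float,sys.argv[1:3])
for n in("side","scene"):
    p,d=vision.capture(n); cv2.imwrite(f"pics/{n}_{sys.argv[3]}.png",p); W=cloud(d,vision.camera_info(n));h=cv2.cvtColor(p,cv2.COLOR_BGR2HSV)
    a=(W[...,0]>.25)&(W[...,0]<.7)&(abs(W[...,1]+.104)<.07)&(W[...,2]>z0)&(W[...,2]<z1)&(h[...,1]>110)&(h[...,0]<20)
    w=W[a]; print(n,a.sum()); 
    if len(w)>20: print(rect(w),"z",np.median(w[:,2]),"slope",np.polyfit(w[:,0],w[:,2],1)[0],"z range",np.percentile(w[:,2],[2,98]))
    q=a&(h[...,2]<.62*np.median(h[a][:,2])); print("dark",q.sum(),W[q].mean(0) if q.any() else 0)
E
python3 chk.py .04 .14 a
```

```text
[ 0.40200996 -0.10365532  0.08853566] [-9.99978612e-01  6.50345310e-03  6.92924845e-04] [ 6.50308721e-03  9.99978715e-01 -5.28983461e-04]
side 802
(array([ 479.8, -118.5]), array([223.9,  81.9]), 2.08) z 0.08355207902619438 slope -0.01817134962495916 z range [0.06654103 0.09276678]
dark 171 [ 0.46844935 -0.1234559   0.07960592]
scene 601
(array([ 451.7, -115.3]), array([107.6, 172.7]), 74.45) z 0.08700767020576161 slope -0.12201692369652684 z range [0.07823991 0.13638487]
dark 108 [ 0.4091574  -0.10291488  0.12251413]
```

```bash
sed -i 's/<.07)/<.03)/' chk.py; python3 chk.py .078 .092 b
python3 - <<'E'
import cv2
o=cv2.imread("pics/side_b.png")[150:290,140:350];cv2.imwrite("pics/b1.png",cv2.resize(o,(780,520)))
E
```

```text
[ 0.40328702 -0.10325535  0.0895574 ] [-0.99997998  0.00573298 -0.00267803] [ 5.73342409e-03  9.99983551e-01 -1.57778171e-04]
side 662
(array([ 468.8, -107. ]), array([ 53.8, 199.5]), 89.6) z 0.08523923523922988 slope -0.0023013836742842007 z range [0.07926417 0.08892025]
dark 63 [ 0.48428729 -0.11193248  0.08409513]
scene 448
(array([ 452.4, -105.2]), array([ 45.7, 181. ]), 89.36) z 0.08589643776206357 slope 0.0021557982238199786 z range [0.07956148 0.09144526]
dark 8 [ 0.49488564 -0.09907138  0.08617404]
```

View pics/b1.png

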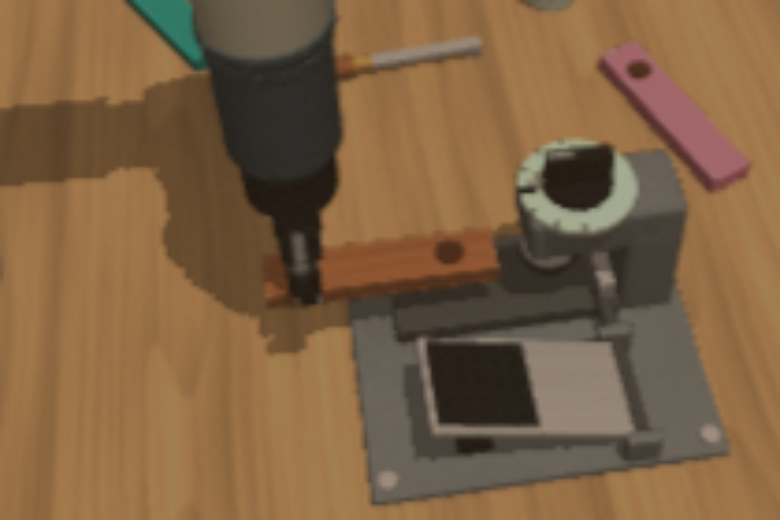

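Emit:
drive_tool(
  plan="0 0 0 0 0 0.015 0.03; 0 0 0 0 0 0.028 0.03; 0 0 0 0 0 0.028 0.03; 0 0 0 -0.01 0 0.028 0.03; 0 0 0 -0.025 0 0.028 0.03; 0 0 0 -0.04 0 0.028 0.03; 0 0 0 -0.055 0 0.028 0.03; 0 0 0 -0.068 0 0.028 0.03; 0 0 0 -0.078 0 0.028 0.03; 0 0 0 -0.084 0 0.028 0.03; 0 0 0 -0.086 0 0.028 0.03; 0 0 0 -0.086 0 0.028 0.03",
)

```text
time: 9.2
tcp_pos: [0.4881, -0.1042, 0.06]
ee_rot: [[-1.0, 0.007, -0.0], [0.007, 1.0, 0.0], [0.0, 0.0, -1.0]]
contact_force: [-0.5, 0.3, -1.4]
width: 0.0435
grasp_force: 62.2
```

Emit:
drive_tool(
  plan="0 0 0 0 0 0.002 0.03; 0 0 0 0 0 0.004 0.03; 0 0 0 0 0 0.006 0.03; 0 0 0 0 0 0.006 0.03; 0 0 0 0 0 0.006 0.03",
)

```text
time: 9.7
tcp_pos: [0.4877, -0.1043, 0.0546]
ee_rot: [[-1.0, 0.007, -0.0], [0.007, 1.0, -0.0], [0.0, -0.0, -1.0]]
contact_force: [-3.2, -0.1, 6.3]
width: 0.0432
grasp_force: 63.0
```

Emit:
drive_tool(
  plan="0 0 0 -0.002 0 0 0.03; 0 0 0 -0.002 0 0 0.05; 0 0 0 -0.002 0 0 0.065; 0 0 0 -0.002 0 0 0.075; 0 0 0 -0.002 0 0 0.075; 0 0 0 0 0 -0.02 0.075; 0 0 0 0.02 0 -0.06 0.075; 0 0 0 0.05 0 -0.11 0.075; 0 0 0 0.08 0 -0.16 0.075; 0 0 0 0.11 0 -0.20 0.075; 0 0 0 0.11 0 -0.20 0.0; 0 0 0 0.11 0 -0.20 0.0",
)

```text
time: 10.9
tcp_pos: [0.3783, -0.1035, 0.2568]
ee_rot: [[-1.0, 0.007, 0.007], [0.007, 1.0, 0.0], [-0.007, 0.0, -1.0]]
contact_force: [1.7, -0.1, -0.7]
width: 0.0472
grasp_force: 0.0
```

```bash
python3 chk.py .04 .06 d
python3 - <<'E'
from h import *
i=vision.camera_info("wrist");p,d=vision.capture("wrist");W=cloud(d,i);h=cv2.cvtColor(p,cv2.COLOR_BGR2HSV);cv2.imwrite("pics/w4.png",p)
m=(W[...,2]>.043)&(W[...,2]<.057)&(h[...,1]>110)&(abs(W[...,1]+.104)<.05);w=W[m];print(m.sum(),rect(w),w.min(0),np.percentile(w[:,2],[5,50,95]))
E
```

```text
[ 0.37825347 -0.1035139   0.25676862] [-0.99995493  0.00677019 -0.0066561 ] [6.76715691e-03 9.99976988e-01 4.78129175e-04]
side 656
(array([ 554.4, -107. ]), array([ 49.1, 198.3]), 88.71) z 0.05034413479667288 slope -0.0011300991183628738 z range [0.04167276 0.0543067 ]
dark 67 [ 0.57978176 -0.12159671  0.04585544]
scene 172
(array([ 485.1, -105.6]), array([69.4, 43.5]), 2.99) z 0.051250288214406026 slope 0.017169920206770817 z range [0.04270514 0.05659355]
dark 0 0
5052 (array([ 534.2, -104.8]), array([ 44.9, 161.7]), 89.41) [ 0.45335826 -0.12772478  0.04303492] [0.04881209 0.05008291 0.05117325]
```

Emit:
drive_tool(
  plan="0 0 0 -0.02 -0.045 0 0; 0 0 0 -0.045 -0.085 0 0; 0 0 0 -0.08 -0.12 0.02 0; 0 0 0 -0.12 -0.1275 0.05 0; 0 0 0 -0.15 -0.1275 0.08 0; 0 0 0 -0.157 -0.1275 0.11 0; 0 0 0 -0.157 -0.1275 0.125 0; 0 0 0 -0.157 -0.1275 0.125 0; 0 0 0 -0.157 -0.1275 0.125 0",
)

```text
time: 11.95
tcp_pos: [0.534, -0.2323, 0.128]
ee_rot: [[-1.0, 0.007, -0.002], [0.007, 1.0, -0.0], [0.002, -0.0, -1.0]]
contact_force: [-0.1, -0.5, 0.8]
width: -0.0
grasp_force: 0.0
```

Emit:
drive_tool(
  plan="0 0 0 0 0 0.015 0; 0 0 0 0 0 0.028 0; 0 0 0 0 0 0.034 0; 0 0 0 0 0 0.040 0; 0 0 0 0 0 0.046 0; 0 0 0 0 0 0.052 0; 0 0 0 0 0 0.058 0; 0 0 0 0 0 0.063 0; 0 0 0 0 0 0.067 0; 0 0 0 0 0 0.07 0; 0 0 0 0 0 0.072 0; 0 0 0 0 0 0.072 0",
)

```text
time: 13.15
tcp_pos: [0.533, -0.2324, 0.0578]
ee_rot: [[-1.0, 0.007, -0.002], [0.007, 1.0, -0.001], [0.002, -0.001, -1.0]]
contact_force: [-6.8, 1.0, 11.1]
width: -0.0
grasp_force: 5.4
```

Emit:
drive_tool(
  plan="0 0 0 0 0 0.001 0; 0 0 0 0 0 0.002 0; 0 0 0 0 0 0.003 0; 0 0 0 0 0 0.004 0; 0 0 0 0 0 0.004 0; 0 0 0 0 0 0.004 0",
)

```text
time: 13.75
tcp_pos: [0.5328, -0.2325, 0.0555]
ee_rot: [[-1.0, 0.006, -0.002], [0.006, 1.0, -0.001], [0.002, -0.001, -1.0]]
contact_force: [-10.7, 3.4, 20.8]
width: 0.0002
grasp_force: 10.1
```

Emit:
drive_tool(
  plan="0 0 0 0 0 0.001 0; 0 0 0 0 0 0.001 0; 0 0 0 0 0 0.001 0; 0 0 0 0 0 0.001 0; 0 0 0 0 0 0.001 0; 0 0 0 0 0 0.001 0; 0 0 0 0 0 0.001 0; 0 0 0 0 0 0.001 0; 0 0 0 0 0 0.001 0; 0 0 0 0 0 0.001 0; 0 0 0 0 0 0.001 0; 0 0 0 0 0 0.001 0",
)

```text
time: 14.95
tcp_pos: [0.5328, -0.2325, 0.0554]
ee_rot: [[-1.0, 0.006, -0.001], [0.006, 1.0, -0.001], [0.001, -0.001, -1.0]]
contact_force: [-12.6, 4.0, 25.6]
width: -0.0001
grasp_force: 12.8
```

```bash
python3 - <<'E'
from h import *
p,d=vision.capture("side");W=cloud(d,vision.camera_info("side"));cv2.imwrite("pics/side_e.png",p);h=cv2.cvtColor(p,cv2.COLOR_BGR2HSV)
m=(W[...,0]>.45)&(W[...,0]<.68)&(W[...,1]>-.278)&(W[...,1]<-.18)&(W[...,2]>.022)&(W[...,2]<.09)&(h[...,1]<60)
w=W[m];print(m.sum(),"pedal slope dz/dx",np.polyfit(w[:,0],w[:,2],1)[0],np.median(w[:,2]))
E
python3 chk.py .04 .06 f
```

```text
983 pedal slope dz/dx 0.016480386497485965 0.03492335892108289
[ 0.53278985 -0.23249779  0.05536632] [-0.99998063  0.0060918   0.00127972] [ 0.00608993  0.99998039 -0.00146051]
side 254
(array([ 554.2, -106.4]), array([ 47.8, 197.9]), 89.65) z 0.05038878148266396 slope -0.003834467672281006 z range [0.04112843 0.0544781 ]
dark 7 [ 0.60280806 -0.12528292  0.0522803 ]
scene 174
(array([ 486.9, -105.8]), array([71.1, 43.3]), 2.44) z 0.05134075037852914 slope 0.04032447922054573 z range [0.04260884 0.05885851]
dark 0 0
```

Emit:
drive_tool(
  plan="0 0 0 0 0 0 0; 0 0 0 0 0 0 0; 0 0 0 0 0 0 0; 0 0 0 0 0 0 0; 0 0 0 0 0 0 0; 0 0 0 0 0 0 0; 0 0 0 0 0 0 0; 0 0 0 0 0 0 0; 0 0 0 0 0 0 0; 0 0 0 0 0 0 0",
)

```text
time: 16.1
tcp_pos: [0.5328, -0.2325, 0.0554]
ee_rot: [[-1.0, 0.006, -0.001], [0.006, 1.0, -0.001], [0.001, -0.001, -1.0]]
contact_force: [-12.6, 5.1, 25.5]
width: 0.0002
grasp_force: 12.8
```

Pedal is level at its stop, the force has plateaued and it has been held over 2 s. Releasing slowly.

Emit:
drive_tool(
  plan="0 0 0 0 0 -0.006 0; 0 0 0 0 0 -0.012 0; 0 0 0 0 0 -0.018 0; 0 0 0 0 0 -0.024 0; 0 0 0 0 0 -0.03 0; 0 0 0 0 0 -0.037 0; 0 0 0 0 0 -0.045 0; 0 0 0 0 0 -0.06 0; 0 0 0 0 0 -0.08 0; 0 0 0 0.03 0 -0.11 0; 0 0 0 0.06 0 -0.14 0; 0 0 0 0.06 0 -0.14 0",
)

```text
time: 17.3
tcp_pos: [0.4725, -0.2322, 0.1963]
ee_rot: [[-1.0, 0.008, 0.004], [0.008, 1.0, -0.002], [-0.004, -0.002, -1.0]]
contact_force: [0.6, -0.0, 0.4]
width: 0.0001
grasp_force: 0.0
```

Emit:
drive_tool(
  plan="0 0 0 0.03 0.04 -0.05 0; 0 0 0 0.06 0.08 -0.06 0; 0 0 0 0.07 0.12 -0.06 0; 0 0 0 0.07 0.128 -0.06 0; 0 0 0 0.07 0.128 -0.06 0; 0 0 0 0.07 0.128 -0.06 0",
)

```text
time: 17.9
tcp_pos: [0.4044, -0.103, 0.2514]
ee_rot: [[-1.0, 0.006, -0.002], [0.006, 1.0, 0.0], [0.002, 0.0, -1.0]]
contact_force: [-1.1, 0.7, 0.2]
width: -0.0
grasp_force: 0.0
```

```bash
python3 chk.py .04 .06 g
python3 - <<'E'
from h import *
p,d=vision.capture("side");W=cloud(d,vision.camera_info("side"));h=cv2.cvtColor(p,cv2.COLOR_BGR2HSV)
m=(W[...,0]>.49)&(W[...,0]<.66)&(W[...,1]>-.27)&(W[...,1]<-.19)&(W[...,2]>.025)&(W[...,2]<.1)&(h[...,1]<60)
w=W[m];print("pedal slope",np.polyfit(w[:,0],w[:,2],1)[0])
i=vision.camera_info("wrist");p,d=vision.capture("wrist");W=cloud(d,i);h=cv2.cvtColor(p,cv2.COLOR_BGR2HSV);cv2.imwrite("pics/w5.png",p)
m=(W[...,2]>.043)&(W[...,2]<.057)&(h[...,1]>110)&(abs(W[...,1]+.104)<.05);w=W[m];print(m.sum(),rect(w),w[:,0].min())
m=(W[...,2]>.191)&(W[...,2]<.2)&(abs(W[...,1]+.104)<.05)&(abs(W[...,0]-.636)<.05);print("bar",m.sum(),rect(W[m]) if m.any() else 0)
cv2.imwrite("pics/w5.png",p)
E
```

```text
[ 0.40437695 -0.10298531  0.25135896] [-0.99997984  0.00595115  0.00221266] [5.95117746e-03 9.99982292e-01 6.05108890e-06]
side 653
(array([ 554.4, -107.1]), array([ 48.6, 198.3]), 88.7) z 0.05043789601586168 slope -0.002611105144631107 z range [0.04151804 0.05453845]
dark 69 [ 0.58222896 -0.12143676  0.04549639]
scene 175
(array([ 488. , -105.8]), array([73.3, 43.4]), 2.71) z 0.05158187520496793 slope 0.032378650507090226 z range [0.04354139 0.05834856]
dark 0 0
pedal slope -0.27280528765371126
1369 (array([ 529.1, -105.2]), array([ 44.7, 151.1]), 89.0) 0.4535644680090531
bar 0 0
```

View pics/w5.png

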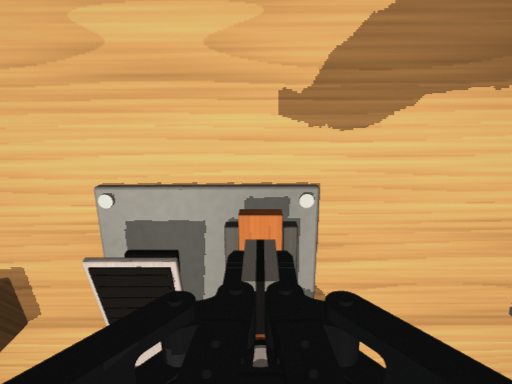

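The picture shows the rail end at (260, 215) centred on the bed and the pedal (135, 290) raised. The rail's position is unchanged, and nothing has touched the dial since it was set.

```bash
python3 -c "
from station import arm
print(arm.sign_off())"
```

```text
the job is handed in; nothing more can be done
None
```

I handed the job in at about 18 s: the rail is in the press with its patch about 2 mm from under the pad axis, the dial was set to within about 1° of zero, and the pedal was held at its stop for over 2 s and has come back up. The sign-off gave no verdict.

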